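Trip-test the shut-off, then unscrew the regulator's spring cap

TASK

Before opening the pressure regulator, prove the safety shut-off: press the test button on the grey box so that its lever drops by itself, then lift the lever back over its top, all the way to its upper stop, so that it stays there. Then unscrew the tight black cap on top of the regulator (anticlockwise) while the regulator stays down in its cradle, which braces it; stop turning when the cap comes free, raise it straight up, and finish still gripping the cap, upright and still, just above the opening (a finger's width or so clear of it). Leave the other parts and tools on the bench where they are.

Things in the scene. Friction and masses are not known exactly. Their poses are not given: they have to be found in the camera images.
- trip_box: grey shut-off box, fixed to the table, 150 (x) x 80 (y) x 62 mm high on a 170 x 100 mm foot plate. Origin: centre of the underside. Its -x end carries the lever and faces roughly the robot; its +x end carries the test button, on top.
- trip_button_top (a point): centre of the top face of the round black test button (30 mm across, on top of the box 60 mm towards the box's +x from its centre, 98 mm above the table when up). Pressed straight down; spring return, about 2 N to start and 5 N fully down. A flat steel trip link runs from it along the box to the lever.
- trip_button (a joint): travel of the test button in m: 0 up, 0.007 fully down. The lever is tipped over its top when the button is nearly down (past 0.005).
- lever_ball (a point): centre of the black ball (26 mm across) at the end of the lever, a 9 mm steel rod. The ball is 85 mm from the hinge. Standing up it is 158 mm above the table; dropped, about 94 mm above the table, sticking out from the box's -x end.
- lever_hinge (a point): centre of the lever's hinge, 75 mm above the table, 50 mm from the box's centre towards the box's -x; the hinge axis is the box's y axis and the lever swings in the box's x-z plane.
- trip_lever (a joint): lever angle in rad: 0 standing up at its stop (leaning 0.2 rad past vertical towards the box's +x, the button), 0.2 vertical, 1.55 dropped (1.35 rad from vertical towards the box's -x). Weighted by about 100 g: from above 0.2 it falls to 1.55, from below 0.2 it falls back to 0 and stays (very near 0.2 it may balance).
- cradle: fixed aluminium plate 130 (x) x 170 (y) x 12 mm with four dark steel posts, 54 mm high above the table, that stand 1.5 mm either side of the regulator's two pipe stubs and keep it from turning. Origin: centre of the underside.
- regulator: pressure regulator, 1.8 kg, loose in the cradle: pipe stubs along its y axis, grey bolted disc 104 mm across at 46 to 66 mm above its origin, tower 53 mm across up to 98 mm, neck 45 mm across the threads up to 113 mm; in the neck a brass spring seat that rises to 126 mm with the cap off. Origin: centre of the underside, 12 mm above the table. It must stay down in the cradle.
- cap: black ribbed round screw cap, 55 mm across, 43 mm high, about 120 g, hollow below. Origin: centre of its lower rim; z up; x runs to the grey raised mark on its top. Screwed tight, the rim is 100 mm above the regulator's origin and the mark lies along the regulator's +x. A 20 N spring under it presses it up; turning it takes about 0.2 to 0.5 N m.
- cap_grip (a point): point on the cap's axis at the height to grip: 31 mm above its rim, 12 mm below its top (the upper 24 mm are solid). Lugs hold the cap until it has turned about 60 degrees anticlockwise seen from above, rising 2.5 mm; it is free from about 60 to 95 degrees (aim for 75), where the next thread blocks it; then it lifts straight off.
- fitting: brass fitting, 32 mm across, 36 mm high, loose, to be left alone. Origin: centre of the underside.
- flange_ring: steel ring, 48 mm across, 8 mm high, loose, to be left alone. Origin: centre of the underside.
- spring_cup: steel spring cup, 44 mm across, 30 mm high, loose, to be left alone. Origin: centre of the underside.
- wrench: steel open-ended wrench lying at the far side, to be left alone. Origin: middle of its underside.
- screwdriver: screwdriver with green handle lying at the far side, to be left alone. Origin: middle of its underside.
Not all that is in view belongs to the job. What is shaped like the cap but blue or purple is not meant.

How it is judged (in metres and radians):
On the way, in this order (a step that is already met when the one before it is completed fails the run):
1. the test button is pressed nearly down (value of joint trip_button above 0.005 m), for 0.05 s.
2. the lever has dropped (value of joint trip_lever above 1.3 rad), for 0.1 s.
3. the lever is lifted back to its upper stop (value of joint trip_lever below 0.1 rad), for 0.2 s.
4. the cap has been unscrewed, still on the neck (angle between the x axis of cap and the x axis of regulator, either way round above 0.9 rad and z of cap in the frame of regulator below 0.112 m and horizontal distance between cap and regulator below 0.006 m), for 0.05 s.
At the end, for the whole second after the job is handed in: The gripper holds the cap still and upright (0.2 rad), its rim 3 to 42 mm above the neck, within 15 mm of its axis, mark 46 to 134 degrees from tight, not touching the regulator, which stands within 8 mm of its start in the cradle; lever up (below 0.1 rad), button released (z of cap in the frame of regulator between 0.116 and 0.155 m and horizontal distance between cap and regulator below 0.015 m and angle between cap's own z axis and vertical below 0.2 rad and angle between the x axis of cap and the x axis of regulator, either way round above 0.8 rad and linear speed of cap below 0.02 m/s and contact force between cap and the fingers above 2 N and contact force between cap and regulator below 0.1 N and angle between regulator's own z axis and vertical below 0.05 rad and distance of regulator from where it was at the start of the episode below 0.008 m and value of joint trip_lever below 0.1 rad and value of joint trip_button below 0.002 m); the arm keeps its last pose, push and grip.
It fails at once if the regulator is lifted or pushed out of the cradle (distance of regulator from where it was at the start of the episode above 0.012 m or angle between regulator's own z axis and vertical above 0.15 rad).
It fails at once if another part or tool on the bench is pushed away (distance of any of fitting, flange_ring, spring_cup, wrench, screwdriver from where it was at the start of the episode above 0.03 m).
It also fails if it takes over 58 s, if anything falls off the work surface, if the arm or the gripper's body presses on something with over 40 N, if the wrist force passes 120 N, or if a joint passes its speed limit or range.

ROBOT

A 6-joint arm with a two-finger parallel gripper is mounted at the origin on the work surface. World frame = base frame: x ahead of the robot, y to its left, z up, the work surface at z = 0. Lengths are in mm, angles in rad, forces in N, time in s.
With the tool pointing down it reaches from about 375 to 825 mm from the base axis. Payload 5.5 kg.
Tool frame: the origin (TCP) lies at the very end of the fingers, on their centre line; the grasp point (between the pads) lies 19 mm behind it (ctrl.grip_depth is the z of the grasp point in the tool frame, in mm); z points along the fingers, y is the line along which they close (so a half turn about z gives the same grasp; the last joint's range is limited). The gripper opens to 85 mm and grips with 20 to 120 N. Pads are 22 mm wide; open, the fingers measure 114 mm over their backs; the gripper's body (76 mm by 85 mm) begins 54 mm behind the grasp point. The pads swing forward as they close: fully open they stand 13 mm farther back than shut.
Start: joints at [-1.244, 0.314, -0.047, 1.21, 0, 1.571], TCP at [192.605, -568.241, 231.299] pointing down, gripper open.
Joint ranges: [-2.67, 2.67], [-0.69, 1.73], [-1.03, 1.25], [-2.08, 2.16], [-1.42, 1.45], [-3.14, 3.14]. Speed limits (rad/s): [2.39, 2.39, 3.01, 3.14, 3.14, 3.14].

INTERFACE

Orientations are given as a rotation vector (axis times angle).
In Python, from station import ctrl, capture, camera_info gives the robot as it stands.
- The arm moves only by the shell command python3 -m pendant 'ROWS' [OPENING]. ROWS is text: rows parted by semicolons, each of 4 numbers parted by spaces: the shift along the tool's x, y, z in cm, then the turn about the tool's z in rad. In form: x y z turn; .... A call has 1 to 5 rows; each row shifts and turns the commanded pose from where the row before left it, along the tool's axes as they then stand; what a row does not reach is not made up. A row lasts 1/8 s, in which the tool goes at most 62.5 mm and 10.7 degrees, less where a joint would pass 70% of its speed; a pose out of reach is approached as far as the arm can. A call with a gripper value outside its range is refused whole. OPENING is the finger opening in cm, from 0 to 8.54, set as the call begins (- or left out, the last holds). The fingers move at their own pace and stop on an object; the grip force is fixed at half the most. Time passes only in rows, so rows that do not move let the fingers close. It gives the time, the measured TCP pose, the force, the opening and the grip force at its end, in the units of the state.
- ctrl.get_state(): the state, without advancing time (a new reading comes with each control period).
- capture(name): name is "scene" or "top" or "wrist"; returns the picture (400x640x3 uint8, blue, green, red); there is no depth.
- camera_info(name): a dict with "intrinsics" (3x3 intrinsics, pixels), "extrinsics" (4x4, takes a point from world to camera coordinates); the wrist camera has in their place "mount" (4x4, takes a point from camera to tool coordinates, whose origin is the TCP and whose axes are the flange's). Camera axes: x right, y down, z forward; pixel columns grow to the right and rows downward; lengths in mm; the calibration is good to about 2 mm. A picture is of the moment at which its call begins: read the wrist's pose just before it. camera_info takes no time and is no camera call.
- ctrl.close_job(): hands the job in; it is judged then, once.
The state is a dict: "clock": time; "joints": joint angles; "dq": joint speeds; "effort": joint torques, N m; "tcp_pos": TCP position; "ee_rot": TCP orientation; "wrist_force": force on the tool from outside, world axes, zero at the start; "moment": the same for the moment, N m; "gripper_width": finger opening in mm; "finger_force": force on a finger pad.
Only numpy, scipy, OpenCV 4.12 (cv2) and the standard library are available. Lean on these libraries where they do the work, as an engineer would, in place of code of your own. Each camera call takes 0.05 s, during which the arm holds its last target. There are 200 camera calls.

## Working session

There is one attempt and no reset: what is moved stays moved. The work goes in short steps, Python scripts to look and compute and a shell command to move; the robot and the scene stay as the last step left them, time stands still between calls to the robot, and variables do not carry over. Pictures are saved under pics/ and viewed, at most 10 in all, crops included, and the job is handed in when it is done.

```bash
ls; mkdir -p pics; python3 - <<'E'
from station import ctrl,capture,camera_info
import cv2,numpy as np
np.set_printoptions(precision=4,suppress=True)
for n in("scene","top"):
    im=capture(n);cv2.imwrite(f"pics/{n}0.png",im);print(n,camera_info(n))
print(camera_info("wrist"));print(ctrl.get_state(),ctrl.grip_depth)
E
```

```text
pics
scene {'intrinsics': array([[461.8159,   0.    , 311.1874],
       [  0.    , 461.8159, 195.7392],
       [  0.    ,   0.    ,   1.    ]]), 'extrinsics': array([[   0.6995,    0.7144,    0.0192, -467.098 ],
       [   0.5568,   -0.5279,   -0.6414, -240.4035],
       [  -0.448 ,    0.4593,   -0.767 , 1212.5881],
       [   0.    ,    0.    ,    0.    ,    1.    ]])}
top {'intrinsics': array([[469.7933,   0.    , 318.2992],
       [  0.    , 469.7933, 198.4251],
       [  0.    ,   0.    ,   1.    ]]), 'extrinsics': array([[  0.0071,  -0.9996,  -0.028 ,  62.0481],
       [ -0.9823,  -0.0017,  -0.1874, 622.3649],
       [  0.1872,   0.0289,  -0.9819, 955.6212],
       [  0.    ,   0.    ,   0.    ,   1.    ]])}
{'intrinsics': array([[285.3677,   0.    , 315.7353],
       [  0.    , 285.3677, 197.3941],
       [  0.    ,   0.    ,   1.    ]]), 'mount': array([[   0.0006,   -0.9571,   -0.2897,   74.497 ],
       [   1.    ,    0.0007,   -0.0001,   -1.0459],
       [   0.0003,   -0.2897,    0.9571, -141.9218],
       [   0.    ,    0.    ,    0.    ,    1.    ]])}
{'clock': 0.1, 'joints': array([-1.244 ,  0.3142, -0.048 ,  1.2102,  0.    ,  1.5708]), 'dq': array([-0.0004, -0.0026,  0.002 , -0.0011,  0.0008, -0.0011]), 'effort': array([ -0.0002, -54.0766,  34.0542,   0.0112,   0.    ,  -0.    ]), 'tcp_pos': array([ 192.439 , -567.7438,  230.5185]), 'ee_rot': array([-3.0982, -0.5108,  0.0003]), 'wrist_force': array([ 0.57  , -0.7905, -0.0821]), 'moment': array([-0.0533, -0.0008, -0.0197]), 'finger_force': 0.0, 'gripper_width': 85.44111655606314} -18.700000000000003
```

View pics/scene0.png

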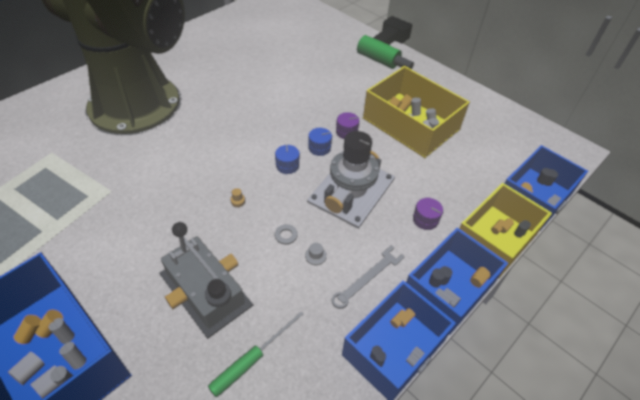

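View pics/top0.png

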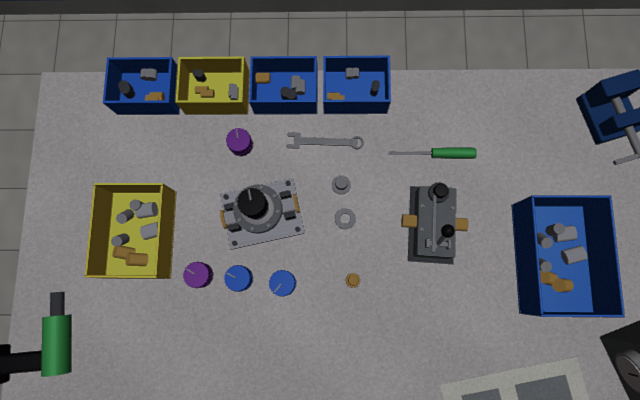

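The only black ribbed cap is on the regulator, at scene (357,147) and top (252,203). The purple caps at top (239,141) and (197,274) and the blue ones at (238,278) and (282,283) are decoys. The button is at top (440,190) and the lever ball at (447,231), with the lever standing up.

```bash
cat > h.py <<'E'
import numpy as np,cv2
from scipy.spatial.transform import Rotation as R
from station import ctrl,capture,camera_info
np.set_printoptions(precision=3,suppress=True)
def cam(n,st=None):
    c=camera_info(n);K=c["intrinsics"]
    if n=="wrist":
        st=st or ctrl.get_state();M=np.eye(4);M[:3,:3]=R.from_rotvec(st["ee_rot"]).as_matrix();M[:3,3]=st["tcp_pos"]
        return K,np.linalg.inv(M@c["mount"])
    return K,c["extrinsics"]
def ray(kc,uv,z):
    K,E=kc;d=E[:3,:3].T@np.linalg.solve(K,[*uv,1]);o=-E[:3,:3].T@E[:3,3]
    return o+d*(z-o[2])/d[2]
def proj(kc,p):
    K,E=kc;q=K@(E[:3,:3]@np.asarray(p,float)+E[:3,3]);return q[:2]/q[2]
def blobs(im,roi,thr,amin=30):
    x0,y0,x1,y1=roi;m=(im[y0:y1,x0:x1].max(2)<thr).astype(np.uint8)
    n,l,s,c=cv2.connectedComponentsWithStats(m)
    return [(c[i]+[x0,y0],s[i,:2]+[x0,y0],s[i,2:]) for i in range(1,n) if s[i,4]>=amin]
E
python3 - <<'E'
from h import *
t=cv2.imread("pics/top0.png");s=cv2.imread("pics/scene0.png")
for n,im,rois in(("top",t,[(225,178,280,230),(405,175,475,265)]),("scene",s,[(335,125,380,170),(160,215,255,310)])):
    for r in rois:
        for b in blobs(im,r,45):print(n,*b)
T=cam("top")
print("cap",ray(T,(252,203),155),"btn",ray(T,(440,190),98),"ball",ray(T,(447,231),158))
c=[cv2.resize(t[y-50:y+50,x-50:x+50],(400,400),interpolation=2) for x,y in((255,210),(435,220))]
cv2.imwrite("pics/c1.png",np.hstack(c))
E
```

```text
top [252.536 203.485] [237 188] [ 31  31 689]
top [440.399 190.503] [433 183] [ 16  16 183]
top [416.29 201.86] [414 188] [  5  29 107]
top [421.956 246.754] [413 223] [ 39  36 203]
top [446.357 231.942] [437 224] [ 18  21 171]
cap [594.566 191.866 155.   ] btn [ 632.974 -188.22    98.   ] ball [ 540.495 -184.194  158.   ]
```

View pics/c1.png

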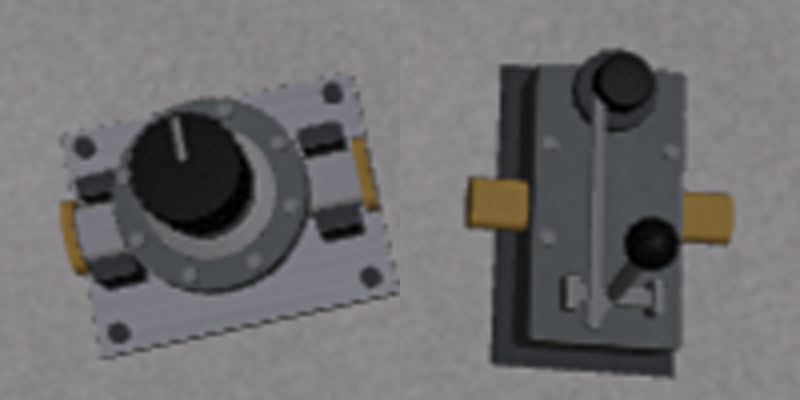

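The crop shows the black cap with its grey mark pointing up-left, the yellow stubs braced between the posts, and the box with its lever up, ball at top (447.5,230.7) and button at (440.4,190.5). I'll move above the button with the fingers closed.

```bash
python3 -m pendant '5.4 -2.18 0 0;5.4 -2.18 0 0;5.4 -2.18 0 0;5.4 -2.18 0 0;5.4 -2.18 0 0' 0; python3 -m pendant '5.4 -2.18 0 0;5.4 -2.18 0 0;5.4 -2.18 0 0;5.4 -2.18 0 0;5.3 -2.2 0 0'; python3 -m pendant '0 0 2 .18;0 0 3 .18;0 0 3 0;0 0 2 0;0 0 0 0'
python3 - <<'E'
from h import *
s=ctrl.get_state();im=capture("wrist");cv2.imwrite("pics/w1.png",im)
M=R.from_rotvec(s["ee_rot"]).as_matrix();print(s["tcp_pos"],np.degrees(np.arctan2(M[1,0],M[0,0])),s["joints"])
E
```

```text
clock: 0.72
tcp_pos: [414.4, -376.8, 231.0]
ee_rot: [-3.1, -0.511, 0.0]
wrist_force: [1.3, -1.3, -0.4]
gripper_width: 0.2
finger_force: 0.0
clock: 1.35
tcp_pos: [634.1, -187.1, 230.9]
ee_rot: [-3.1, -0.511, 0.001]
wrist_force: [-0.3, -0.8, 0.4]
gripper_width: -0.5
finger_force: 0.0
clock: 1.98
tcp_pos: [631.3, -188.0, 129.0]
ee_rot: [-3.14, 0.052, 0.007]
wrist_force: [-0.4, -0.2, 1.4]
gripper_width: 0.2
finger_force: 0.0
[ 631.263 -188.038  128.965] -1.9024882357875823 [-0.29   0.48  -0.041  1.055  0.     2.885]
```

View pics/w1.png

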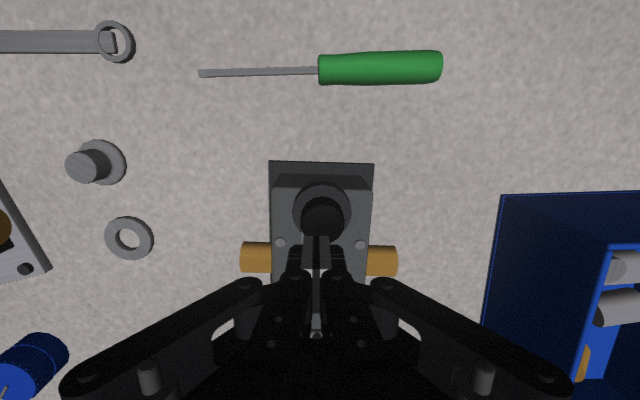

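The closed fingers are over the button, whose centre is at about (322,213), and the box edges run parallel to the image. I'll check the centre numerically, then press.

```bash
python3 - <<'E'
from h import *
k=cam("wrist");print(ray(k,(322,213),98),proj(k,ctrl.get_state()["tcp_pos"]))
E
python3 -m pendant '0.1 0 1 0;0 0 1 0;0 0 0.6 0;0 0 .3 0;0 0 0 0'; python3 -m pendant '0 0 .3 0;0 0 .3 0;0 0 .2 0;0 0 0 0'
```

```text
[ 642.777 -191.496   98.   ] [317.945 251.4  ]
clock: 2.65
tcp_pos: [633.9, -188.6, 102.1]
ee_rot: [-3.141, 0.052, 0.001]
wrist_force: [0.3, 0.5, 0.3]
gripper_width: 0.1
finger_force: 0.0
clock: 3.15
tcp_pos: [634.4, -188.7, 94.6]
ee_rot: [3.141, -0.052, 0.001]
wrist_force: [-0.1, -0.0, 3.3]
gripper_width: 0.1
finger_force: 1.5
```

```bash
python3 -m pendant '0 0 .2 0;0 0 .2 0;0 0 .1 0;0 0 0 0;0 0 0 0'; python3 -c "
from h import *
im=capture('top');cv2.imwrite('pics/t2.png',cv2.resize(im[150:300,360:510],(450,450)))"
```

```text
clock: 3.78
tcp_pos: [634.5, -188.7, 91.0]
ee_rot: [3.141, -0.052, 0.002]
wrist_force: [-3.1, 1.0, 13.9]
gripper_width: -0.2
finger_force: 6.6
```

View pics/t2.png

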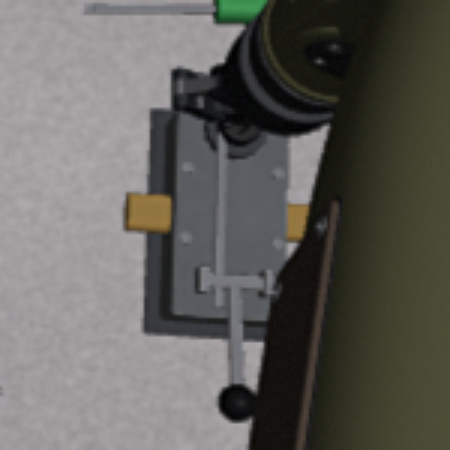

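The lever has dropped, with the ball at top px (439,284). I'll retreat up, open, and compute the ball position.

```bash
python3 -c "
from h import *
T=cam('top');b=ray(T,(439,284.3),94);s=ctrl.get_state();print(b, ray(T,(440.4,190.5),98))
M=R.from_rotvec(s['ee_rot']).as_matrix();print(M.T@(b-s['tcp_pos']))"
python3 -m pendant '0 0 -2 0;0 0 -4 0;0 0 -4 0' 6
```

```text
[ 440.913 -179.23    94.   ] [ 631.918 -188.998   98.   ]
[-193.744   -3.061   -3.344]
clock: 4.2
tcp_pos: [633.2, -188.3, 189.2]
ee_rot: [-3.141, 0.052, 0.004]
wrist_force: [0.9, -0.2, 0.3]
gripper_width: 54.3
finger_force: 0.0
```

```bash
python3 -m pendant '-4.8 0 0 0.02;-4.8 -.1 0 0;-4.8 -.1 0 0;-4.9 -.1 0 0;0 0 2 0'; python3 -m pendant '0 0 2 0;0 0 0 0'
python3 - <<'E'
from h import *
s=ctrl.get_state();k=cam("wrist",s);im=capture("wrist");cv2.imwrite("pics/w2.png",im)
print(proj(k,[440.9,-179.2,94]),proj(k,s["tcp_pos"]),s["joints"])
E
```

```text
clock: 4.82
tcp_pos: [438.7, -176.0, 169.8]
ee_rot: [3.14, -0.085, 0.0]
wrist_force: [0.5, -0.0, -0.4]
gripper_width: 59.9
finger_force: 0.0
clock: 5.08
tcp_pos: [439.7, -175.7, 147.7]
ee_rot: [-3.139, 0.084, 0.006]
wrist_force: [0.3, -0.2, 0.7]
gripper_width: 60.1
finger_force: 0.0
[322.281 214.708] [317.953 251.36 ] [-0.38   0.134 -0.472  0.968 -0.     2.815]
```

View pics/w2.png

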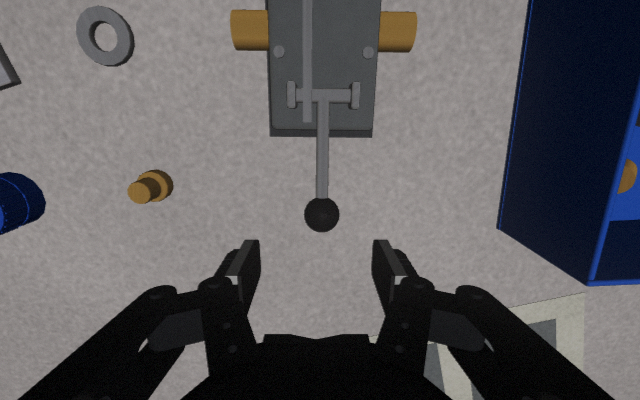

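The ball is at (321,214), where predicted, and the lever lies along the tool's x. I'll descend and grip it.

```bash
python3 -m pendant '.1 .35 2 0;0 0 2 0;0 0 2 0;0 0 1.2 0;0 0 0 0'; python3 -m pendant '0 0 0 0;0 0 0 0;0 0 0 0;0 0 0 0' 0
```

```text
clock: 5.75
tcp_pos: [442.0, -179.7, 77.0]
ee_rot: [-3.14, 0.083, 0.002]
wrist_force: [-0.2, 0.2, -0.1]
gripper_width: 60.0
finger_force: 0.0
clock: 6.25
tcp_pos: [442.9, -179.9, 78.4]
ee_rot: [3.14, -0.083, 0.003]
wrist_force: [-1.5, 1.1, 5.4]
gripper_width: 23.0
finger_force: 58.5
```

```bash
python3 - <<'E'
import numpy as np
a=np.linspace(1.35,-.23,11);x=-85*np.sin(a);z=85*np.cos(a)
print(np.round(np.c_[np.diff(x),-np.diff(z)]/10,2))
E
```

```text
[[ 0.4  -1.28]
 [ 0.59 -1.2 ]
 [ 0.77 -1.1 ]
 [ 0.94 -0.96]
 [ 1.08 -0.8 ]
 [ 1.19 -0.62]
 [ 1.27 -0.43]
 [ 1.32 -0.22]
 [ 1.34 -0.01]
 [ 1.33  0.2 ]]
```

```bash
python3 -m pendant '.4 0 -1.28 0;.59 0 -1.2 0;.77 0 -1.1 0;.94 0 -.96 0;0 0 0 0'
```

```text
clock: 6.88
tcp_pos: [470.2, -181.6, 123.4]
ee_rot: [3.14, -0.083, 0.001]
wrist_force: [2.7, -1.7, -7.9]
gripper_width: 22.7
finger_force: 59.0
```

```bash
python3 -m pendant '1.08 0 -.8 0;1.19 0 -.62 0;1.27 0 -.43 0;0 0 0 0';  python3 -m pendant '1.32 0 -.22 0;1.34 0 0 0;1.33 0 .2 0;0 0 0 0;0 0 0 0'
```

```text
clock: 7.38
tcp_pos: [505.5, -183.2, 141.9]
ee_rot: [3.14, -0.083, 0.001]
wrist_force: [0.3, 0.3, 0.5]
gripper_width: -0.2
finger_force: 0.0
clock: 8.0
tcp_pos: [544.0, -185.1, 141.0]
ee_rot: [-3.14, 0.083, 0.002]
wrist_force: [-0.1, 0.2, 0.5]
gripper_width: 0.1
finger_force: 0.0
```

```bash
python3 - <<'E'
from h import *
cv2.imwrite("pics/w3.png",np.hstack([cv2.resize(capture(n)[y0:y1,x0:x1],(400,400)) for n,x0,x1,y0,y1 in(("wrist",120,520,0,400),("scene",130,280,180,330))]))
E
```

```text
(no output)
```

View pics/w3.png

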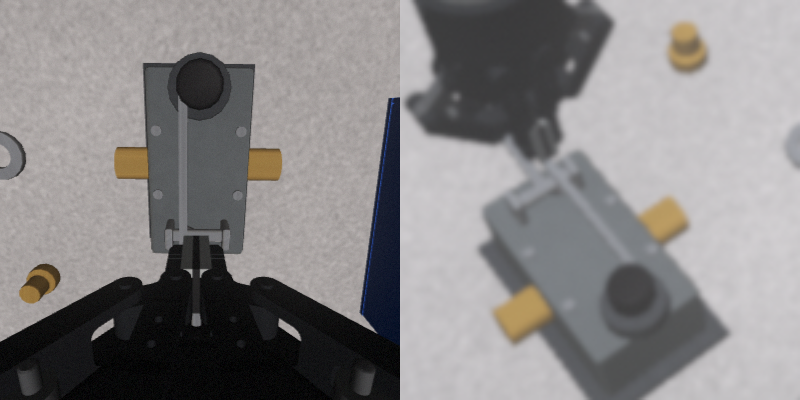

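The scene crop shows the lever still dropped, its rod pointing up-left and out from the box end, so the ball slipped from the pads partway round. I'll go back and grip it a little deeper, then move in smaller arcs, watching the force.

```bash
python3 -m pendant '-3.4 0 0 0;-3.4 0 0 0;-3.4 0 0 0;0 0 2 0;0 0 2 0' 5; python3 -m pendant '0 0 1.6 0;0 0 1.2 0;0 0 0 0'; python3 -m pendant '0 0 0 0;0 0 0 0;0 0 0 0;0 0 0 0' 0
python3 - <<'E'
from h import *
cv2.imwrite("pics/w4.png",np.hstack([cv2.resize(capture(n)[y0:y1,x0:x1],(400,400),interpolation=2) for n,x0,x1,y0,y1 in(("wrist",220,420,150,350),("scene",110,230,170,290))]));print(ctrl.get_state()["moment"])
E
```

```text
clock: 8.72
tcp_pos: [442.2, -180.0, 101.6]
ee_rot: [3.14, -0.085, 0.002]
wrist_force: [-0.3, 0.7, -0.1]
gripper_width: 50.2
finger_force: 0.0
clock: 9.1
tcp_pos: [441.7, -179.6, 72.8]
ee_rot: [-3.14, 0.084, 0.002]
wrist_force: [0.4, 0.4, 0.6]
gripper_width: 49.9
finger_force: 0.0
clock: 9.6
tcp_pos: [443.1, -179.9, 74.2]
ee_rot: [3.14, -0.083, 0.002]
wrist_force: [-1.5, 1.3, 6.6]
gripper_width: 22.9
finger_force: 58.5
[ 0.329  0.341 -0.011]
```

View pics/w4.png

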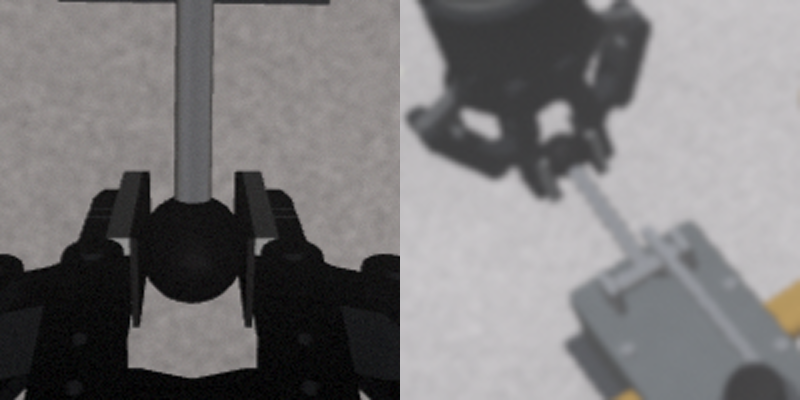

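The ball is well between the pads. I'll lift in shorter stretches with a slightly smaller radius.

```bash
python3 -m pendant '.2 0 -.63 0;.25 0 -.61 0;.28 0 -.6 0;.32 0 -.58 0;0 0 0 0'; python3 -m pendant '.38 0 -.55 0;.42 0 -.5 0;.45 0 -.46 0;0 0 0 0'; python3 -c "
from h import *
print(ctrl.get_state()['moment'])"
```

```text
clock: 10.32
tcp_pos: [452.7, -180.4, 97.8]
ee_rot: [3.14, -0.083, -0.001]
wrist_force: [-3.6, -0.4, -3.4]
gripper_width: 23.4
finger_force: 59.0
clock: 10.82
tcp_pos: [469.4, -181.3, 114.1]
ee_rot: [3.14, -0.079, 0.01]
wrist_force: [6.3, -0.3, -7.0]
gripper_width: 20.1
finger_force: 87.4
[-0.405 -1.321  1.012]
```

```bash
python3 -m pendant '-.3 0 -.1 0;-.3 0 -.1 0;0 0 0 0'
```

```text
clock: 11.2
tcp_pos: [470.7, -181.4, 116.3]
ee_rot: [-3.14, 0.077, -0.031]
wrist_force: [30.3, -0.5, -30.9]
gripper_width: 20.1
finger_force: 88.3
```

The force shows the ball firmly held and my arc running too far out. From the measured chord the lever is at about 0.69 rad. I'll undo the shift, relax the force and follow the real arc.

```bash
python3 -m pendant '.4 0 .2 0;.35 0 .17 0;0 0 0 0'; python3 -c "
import numpy as np
a=np.linspace(.69,-.2,9);print(np.round(np.c_[np.diff(-85*np.sin(a)),-np.diff(85*np.cos(a))]/10,2))"
```

```text
clock: 11.58
tcp_pos: [467.3, -181.2, 111.5]
ee_rot: [3.14, -0.081, 0.0]
wrist_force: [-1.4, 0.0, 1.6]
gripper_width: 20.0
finger_force: 87.9
[[ 0.76 -0.56]
 [ 0.82 -0.47]
 [ 0.87 -0.38]
 [ 0.9  -0.28]
 [ 0.93 -0.18]
 [ 0.94 -0.07]
 [ 0.94  0.03]
 [ 0.94  0.14]]
```

```bash
python3 -m pendant '.6 0 -.48 0;.6 0 -.42 0;0 0 0 0'; python3 -m pendant '.62 0 -.36 0;.64 0 -.3 0;0 0 0 0'
```

```text
clock: 11.95
tcp_pos: [479.8, -181.9, 120.7]
ee_rot: [-3.14, 0.085, -0.002]
wrist_force: [0.4, -0.3, 0.4]
gripper_width: -0.0
finger_force: 0.0
clock: 12.32
tcp_pos: [492.3, -182.6, 126.9]
ee_rot: [3.14, -0.084, 0.001]
wrist_force: [-0.1, -0.3, 0.1]
gripper_width: -0.2
finger_force: 0.0
```

It slipped again, because the clamped ball can't turn freely in the pads. I'll switch to cradling the ball from its outer (−x) side with nearly closed fingers and pushing it up and over.

```bash
python3 -m pendant '0 0 -5 0;-4.6 0 0 0;-4.7 0 0 0;0 0 3 0;0 0 3 0' 1.2; python3 -m pendant '0 0 3 0;0 0 2.2 0;0.5 0 0 0;0.3 0 0 0;0 0 0 0'
```

```text
clock: 12.95
tcp_pos: [398.6, -177.7, 116.5]
ee_rot: [3.14, -0.085, 0.003]
wrist_force: [0.2, 1.4, -0.6]
gripper_width: 11.8
finger_force: 0.0
clock: 13.58
tcp_pos: [408.0, -178.4, 65.7]
ee_rot: [3.14, -0.083, 0.003]
wrist_force: [-0.3, 0.8, 0.2]
gripper_width: 12.0
finger_force: 0.0
```

```bash
python3 -m pendant '.3 0 0 0;.3 0 0 0;0 0 0 0';python3 -m pendant '.3 0 0 0;.3 0 0 0;0 0 0 0'
```

```text
clock: 13.95
tcp_pos: [413.1, -178.4, 64.8]
ee_rot: [3.14, -0.083, 0.001]
wrist_force: [0.5, 0.4, 0.8]
gripper_width: 12.3
finger_force: 0.0
clock: 14.32
tcp_pos: [418.6, -178.6, 64.5]
ee_rot: [-3.14, 0.083, 0.001]
wrist_force: [-1.1, 0.5, 0.5]
gripper_width: 12.1
finger_force: 0.3
```

```bash
python3 -m pendant '.3 0 0 0;.25 0 -.7 0;.3 0 -.7 0;.32 0 -.65 0;0 0 0 0'; python3 -m pendant '.4 0 -.6 0;.45 0 -.5 0;.5 0 -.45 0;0 0 0 0'
```

```text
clock: 14.95
tcp_pos: [425.2, -178.7, 84.0]
ee_rot: [3.14, -0.085, -0.015]
wrist_force: [-13.9, -1.3, 4.0]
gripper_width: 12.2
finger_force: 6.5
clock: 15.45
tcp_pos: [434.1, -179.3, 98.9]
ee_rot: [3.139, -0.086, -0.028]
wrist_force: [-28.1, -1.6, 16.8]
gripper_width: 12.2
finger_force: 18.4
```

```bash
python3 -m pendant '0 0 -.4 0;0 0 -.4 0;0 0 0 0'
```

```text
clock: 15.82
tcp_pos: [441.5, -179.9, 108.6]
ee_rot: [3.14, -0.085, -0.006]
wrist_force: [-9.2, -0.7, 6.4]
gripper_width: 12.0
finger_force: 5.1
```

```bash
python3 -m pendant '.6 0 -.6 0;.6 0 -.5 0;.7 0 -.4 0;0 0 0 0'; python3 -m pendant '.8 0 -.25 0;.8 0 -.2 0;.8 0 -.2 0;0 0 0 0'
```

```text
clock: 16.32
tcp_pos: [463.9, -181.1, 124.0]
ee_rot: [3.14, -0.083, 0.002]
wrist_force: [-1.0, -1.1, 0.7]
gripper_width: 12.1
finger_force: 0.5
clock: 16.82
tcp_pos: [487.8, -182.2, 130.2]
ee_rot: [-3.14, 0.083, -0.001]
wrist_force: [-1.2, 0.4, -0.6]
gripper_width: 12.0
finger_force: 0.0
```

```bash
python3 -m pendant '.6 0 0 0;.6 0 0 0;.6 0 0 0;.6 0 0 0;0 0 0 0'; python3 -m pendant '.4 0 0 0;.3 0 0 0;.2 0 0 0;0 0 0 0;0 0 0 0'
python3 - <<'E'
from h import *
cv2.imwrite("pics/w5.png",np.hstack([cv2.resize(capture(n)[y0:y1,x0:x1],(400,400),interpolation=2) for n,x0,x1,y0,y1 in(("wrist",220,420,120,320),("scene",130,270,180,320))]))
E
```

```text
clock: 17.45
tcp_pos: [511.2, -183.5, 130.1]
ee_rot: [3.14, -0.083, 0.0]
wrist_force: [-0.8, 0.6, -0.0]
gripper_width: 11.9
finger_force: 0.0
clock: 18.08
tcp_pos: [518.4, -184.0, 129.8]
ee_rot: [3.14, -0.084, -0.004]
wrist_force: [-5.5, -1.0, 2.1]
gripper_width: 12.2
finger_force: 2.5
```

```bash
python3 -m pendant '-2 0 0 0;-2 0 0 0;0 0 -5 0;0 0 -5 0;0 0 0 0' 8.5; python3 -m pendant '1.37 -5.42 0 0;1.37 -5.42 0 0;1.37 -5.42 0 0;1.37 -5.42 0 0;1.37 -5.42 0 0'; python3 -m pendant '1.37 -5.42 0 0;1.37 -5.42 0 0;0 0 0 -.16;0 0 0 -.16;0 0 0 -.16';python3 -m pendant '0 0 0 -.17;0 0 0 0'
python3 - <<'E'
from h import *
t=capture("top")
for b in blobs(t,(405,175,475,300),45):print(*b)
s=ctrl.get_state();k=cam("wrist",s);w=capture("wrist");cv2.imwrite("pics/w6.png",w)
M=R.from_rotvec(s["ee_rot"]).as_matrix();print(s["tcp_pos"],np.arctan2(M[1,0],M[0,0]),s["joints"],proj(k,[594.6,191.9,155]),proj(k,s["tcp_pos"]))
E
```

```text
clock: 18.8
tcp_pos: [483.0, -182.9, 234.6]
ee_rot: [3.138, -0.083, 0.013]
wrist_force: [0.2, -0.2, -0.5]
gripper_width: 85.1
finger_force: 0.0
clock: 19.42
tcp_pos: [560.6, 33.8, 230.7]
ee_rot: [-3.093, -0.051, 0.003]
wrist_force: [-0.6, -0.2, 0.6]
gripper_width: 85.0
finger_force: 0.0
clock: 20.05
tcp_pos: [586.3, 94.1, 236.8]
ee_rot: [-2.918, -0.895, -0.022]
wrist_force: [-0.2, 0.4, 0.2]
gripper_width: 85.1
finger_force: 0.0
clock: 20.3
tcp_pos: [586.2, 93.9, 237.1]
ee_rot: [-2.838, -1.13, -0.033]
wrist_force: [0.4, 0.7, -0.3]
gripper_width: 85.2
finger_force: 0.0
[440.021 189.966] [433 183] [ 15  16 145]
[416.22  201.378] [415 188] [ 4 28 82]
[447.257 230.676] [441 224] [ 14  14 136]
[422.215 248.108] [413 228] [ 38  31 158]
[586.208  93.883 237.193] 0.7545413893180366 [ 0.109  0.301 -0.054  1.218  0.09   2.494] [241.213 118.938] [316.85  252.772]
```

View pics/w6.png

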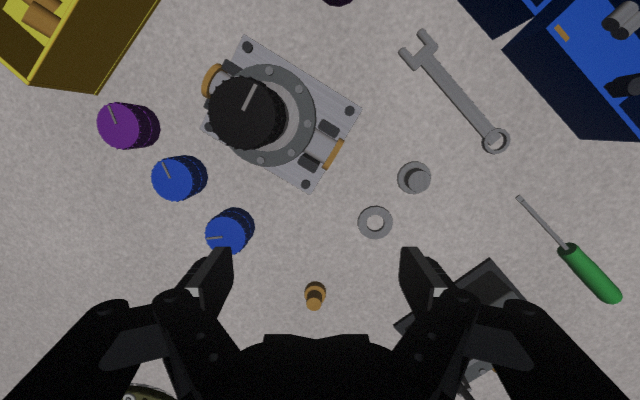

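The wrist image shows the black cap at (248,113) with its mark up-right, and the top blob (447,231) confirms the lever is up. The wrist joint's range cost some motion and left a small tilt, so I'll move on toward the cap and see whether it recovers.

```bash
cat >> h.py <<'E'
def show(goal=None):
    s=ctrl.get_state();M=R.from_rotvec(s["ee_rot"]).as_matrix()
    print("tcp",s["tcp_pos"],"yaw %.3f"%np.arctan2(M[1,0],M[0,0]),"zax",M[:,2],"j",s["joints"],"F",s["wrist_force"],"M",s["moment"])
    if goal is not None:print("tool delta cm",M.T@(np.array(goal)-s["tcp_pos"])/10)
E
python3 -c "
from h import *
show([594.6,191.9,237])"
python3 -m pendant '0 0 0 -.18;0 0 0 -.18;0 0 0 0'
python3 -c "
from h import *
show([594.6,191.9,237])"
```

```text
tcp [586.236  93.875 237.394] yaw 0.755 zax [-0.012  0.089 -0.996] j [ 0.109  0.3   -0.054  1.219  0.09   2.494] F [0.025 0.224 0.688] M [-0.08  -0.07   0.021]
tool delta cm [ 7.313 -6.519  0.9  ]
clock: 20.78
tcp_pos: [586.3, 93.8, 237.8]
ee_rot: [-2.595, -1.62, -0.057]
wrist_force: [0.2, 1.2, -0.7]
gripper_width: 84.7
finger_force: 0.0
tcp [586.3    93.821 237.764] yaw 1.114 zax [-0.012  0.089 -0.996] j [ 0.109  0.3   -0.054  1.219  0.09   2.134] F [ 0.224  1.216 -0.705] M [-0.079 -0.015  0.019]
tool delta cm [ 9.137 -3.538  0.938]
```

The 5° tilt stays in the commanded pose. It came from the upper j6 limit, so pressing against the lower one while moving the other way should cancel it. There is enough time for that.

```bash
for i in 1; do python3 -m pendant '0 0 0 -.18;0 0 0 -.18;0 0 0 -.18;0 0 0 -.18;0 0 0 -.18'; python3 -m pendant '0 0 0 -.18;0 0 0 -.18;0 0 0 -.18;0 0 0 -.18;0 0 0 -.18';python3 -m pendant '0 0 0 -.18;0 0 0 -.18;0 0 0 -.18;0 0 0 -.18;0 0 0 -.18';python3 -m pendant '0 0 0 -.18;0 0 0 -.18;0 0 0 -.18;0 0 0 -.18;0 0 0 -.18';python3 -m pendant '0 0 0 -.18;0 0 0 -.18;0 0 0 -.18;0 0 0 -.18;0 0 0 -.18';python3 -m pendant '0 0 0 -.18;0 0 0 -.18;0 0 0 -.18;0 0 0 -.18'; done >/dev/null
python3 -c "
from h import *
show([594.6,191.9,237])"
```

```text
tcp [586.339  93.83  237.835] yaw 0.057 zax [-0.011  0.089 -0.996] j [ 0.109  0.3   -0.054  1.219  0.09  -3.09 ] F [0.692 0.649 0.344] M [-0.066  0.012  0.046]
tool delta cm [ 1.388 -9.698  0.945]
```

```bash
python3 -m pendant '0 0 0 -.1;0 1 0 0;0 1 0 0;0 0 0 0'>/dev/null
python3 -c "
from h import *
show([594.6,191.9,237])"
```

```text
tcp [586.226  94.398 236.281] yaw 0.118 zax [-0.006  0.07  -0.997] j [ 0.12   0.297 -0.06   1.212  0.071 -3.139] F [ 0.481  0.168 -0.729] M [-0.106 -0.009  0.02 ]
tool delta cm [ 1.978 -9.565  0.609]
```

Tilt is decreasing as expected (j5 went from 0.090 to 0.071), so I'll continue.

```bash
python3 -m pendant '0 2 0 0;0 2 0 0;0 2 0 0;0 2 0 0;0 0 0 0'>/dev/null
python3 -c "
from h import *
show([594.6,191.9,237])"
```

```text
tcp [591.138  49.808 231.525] yaw 0.061 zax [-0.     0.04  -0.999] j [ 0.062  0.299 -0.067  1.203  0.04  -3.141] F [-0.478  0.113 -0.015] M [-0.063  0.04   0.044]
tool delta cm [  1.208 -14.173   0.023]
```

```bash
python3 -m pendant '0 2 0 0;0 2 0 0;0 2 0 0;0 2 0 0;0 0 0 0'>/dev/null
python3 -c "
from h import *
show([594.6,191.9,237])"
```

```text
tcp [593.46    4.975 229.279] yaw 0.002 zax [ 0.002  0.009 -1.   ] j [ 0.003  0.3   -0.07   1.199  0.009 -3.141] F [0.232 0.208 0.221] M [-0.007  0.007  0.008]
tool delta cm [  0.156 -18.699  -0.598]
```

```bash
python3 -m pendant '0 1.6 0 0;0 0 0 .18;0 0 0 .18;0 0 0 .18;0 0 0 .18'>/dev/null;python3 -m pendant '0 0 0 .18;0 0 0 .18;0 0 0 .18;0 0 0 0'>/dev/null
python3 -c "
from h import *
show([594.6,191.9,235])"
```

```text
tcp [593.569  -3.33  229.176] yaw -1.266 zax [ 0.002  0.003 -1.   ] j [-0.007  0.3   -0.07   1.199  0.003 -1.883] F [-0.548  0.169 -0.213] M [ 0.019 -0.015 -0.046]
tool delta cm [-18.596  -5.951  -0.52 ]
```

```bash
python3 -m pendant '-4.7 -1.2 0 0;-4.7 -1.2 0 0;-4.7 -1.2 0 0;-4.7 -1.2 0 0;-4.7 -1.15 0 0'>/dev/null;python3 -m pendant '0 0 0 0;0 0 0 0' >/dev/null
python3 - <<'E'
from h import *
show([594.6,191.9,235])
s=ctrl.get_state();k=cam("wrist",s);w=capture("wrist");cv2.imwrite("pics/w7.png",w)
p=proj(k,[594.6,191.9,155]);print(p)
x,y=p.astype(int)
for t in(30,40):
    for b in blobs(w,(x-70,y-70,x+70,y+70),t,400):
        print(t,*b)
g=cv2.medianBlur(cv2.cvtColor(w,6),3)
# grow the dark cap: fit circle to the top-face edge
c=cv2.HoughCircles(g[y-80:y+80,x-80:x+80],cv2.HOUGH_GRADIENT,1,5,param1=60,param2=15,minRadius=30,maxRadius=52)
if c is not None:
    for q in c[0][:5]:print(q+[x-80,y-80,0],ray(k,q[:2]+[x-80,y-80],155))
print(np.linalg.norm(proj(k,[594.6+27.5,191.9,155])-p))
E
```

```text
tcp [580.209 238.595 229.806] yaw -1.266 zax [ 0.002  0.003 -1.   ] j [ 0.389  0.364  0.02   1.224  0.002 -1.487] F [-0.903 -0.103 -0.08 ] M [0.036 0.021 0.006]
tool delta cm [ 4.885  0.028 -0.529]
[317.226 143.973]
40 [313.042 145.171] [276 108] [  73   74 3873]
[312.5 133.5  51.4] [600.273 185.624 155.   ]
[312.5 145.5  35.8] [597.644 194.052 155.   ]
[319.5 140.5  43.6] [593.755 188.939 155.   ]
[308.5 140.5  41.4] [601.601 191.417 155.   ]
[317.5 135.5  47. ] [596.291 185.894 155.   ]
37.06814224278531
```

The cap's top disc is a clean blob at (312.5,145) with radius 36.5 px against an expected 37, which puts it at about (597,193). I'll descend over it and grip.

```bash
python3 -m pendant '2.4 -.1 2 0;2.43 -.12 2 0;0 0 2 0;0 0 2 0;0 0 0 0'; python3 -m pendant '0 0 1.5 0;0 0 1.2 0;0 0 0 0;0 0 0 0'; python3 -m pendant '0 0 0 0;0 0 0 0;0 0 0 0;0 0 0 0' 0; python3 -c "
from h import *
show()"
```

```text
clock: 28.82
tcp_pos: [595.9, 191.7, 148.4]
ee_rot: [-2.529, 1.862, 0.003]
wrist_force: [0.2, 0.0, 0.1]
gripper_width: 85.0
finger_force: 0.0
clock: 29.32
tcp_pos: [597.2, 193.9, 123.0]
ee_rot: [-2.528, 1.859, 0.0]
wrist_force: [-0.5, -0.3, 0.3]
gripper_width: 85.2
finger_force: 0.0
clock: 29.82
tcp_pos: [597.4, 193.9, 123.6]
ee_rot: [-2.527, 1.858, -0.0]
wrist_force: [-1.3, -0.9, 5.9]
gripper_width: 53.7
finger_force: 62.2
tcp [597.447 193.946 123.623] yaw -1.268 zax [ 0.003  0.004 -1.   ] j [ 0.312  0.421 -0.144  1.001  0.003 -1.561] F [-1.318 -0.886  5.902] M [-0.045  0.208  0.019]
```

```bash
python3 -m pendant '0 0 -.02 -.1;0 0 -.02 -.1;0 0 -.02 -.1;0 0 -.03 -.1;0 0 0 0'; python3 -c "
from h import *
show()"; python3 -m pendant '0 0 -.02 -.1;0 0 -.03 -.1;0 0 -.02 -.1;0 0 -.03 -.1;0 0 0 0'; python3 -c "
from h import *
show()"
```

```text
clock: 30.45
tcp_pos: [597.7, 193.9, 124.6]
ee_rot: [-2.846, 1.319, -0.003]
wrist_force: [-0.2, -0.2, 5.3]
gripper_width: 53.4
finger_force: 62.2
tcp [597.696 193.936 124.555] yaw -0.868 zax [ 0.004  0.004 -1.   ] j [ 0.312  0.421 -0.142  1.003  0.002 -1.961] F [-0.204 -0.182  5.35 ] M [-0.051  0.101  0.236]
clock: 31.08
tcp_pos: [597.8, 194.0, 125.5]
ee_rot: [-3.051, 0.73, -0.004]
wrist_force: [0.4, -0.5, 5.7]
gripper_width: 53.6
finger_force: 62.2
tcp [597.813 193.964 125.456] yaw -0.470 zax [ 0.004  0.004 -1.   ] j [ 0.312  0.42  -0.141  1.005  0.002 -2.36 ] F [ 0.442 -0.538  5.677] M [-0.008 -0.026  0.202]
```

```bash
python3 -m pendant '0 0 -.02 -.1;0 0 -.03 -.1;0 0 -.02 -.1;0 0 -.02 -.1;0 0 0 -.1'; python3 -m pendant '0 0 0 0;0 0 0 0'; python3 -c "
from h import *
show()"
```

```text
clock: 31.7
tcp_pos: [598.4, 194.3, 127.7]
ee_rot: [-3.136, -0.051, -0.009]
wrist_force: [-1.6, -0.1, 12.6]
gripper_width: 53.6
finger_force: 63.0
clock: 31.95
tcp_pos: [598.4, 194.3, 127.8]
ee_rot: [-3.137, -0.046, -0.009]
wrist_force: [-1.9, -0.1, 12.8]
gripper_width: 53.6
finger_force: 63.0
tcp [598.373 194.343 127.755] yaw 0.029 zax [ 0.005  0.005 -1.   ] j [ 0.313  0.418 -0.139  1.007  0.003 -2.858] F [-1.918 -0.098 12.838] M [0.014 0.277 0.11 ]
```

```bash
python3 -m pendant '0 0 -.3 0;0 0 -.4 0;0 0 -.4 0;0 0 0 0'; python3 -m pendant '0 0 -.5 0;0 0 -.5 0;0 0 -.4 0;0 0 0 0;0 0 0 0'; python3 - <<'E'
from h import *
show()
s=capture("scene");cv2.imwrite("pics/s9.png",np.hstack([cv2.resize(a,(400,400),interpolation=2) for a in(s[100:220,300:420],s[180:340,130:290])]))
E
```

```text
clock: 32.45
tcp_pos: [596.8, 193.6, 136.4]
ee_rot: [-3.138, -0.049, -0.002]
wrist_force: [-0.2, 1.0, -1.5]
gripper_width: 53.4
finger_force: 63.0
clock: 33.08
tcp_pos: [597.0, 193.7, 150.6]
ee_rot: [-3.138, -0.05, -0.003]
wrist_force: [-0.0, 0.2, -2.4]
gripper_width: 53.9
finger_force: 63.1
tcp [596.988 193.656 150.625] yaw 0.032 zax [ 0.002  0.003 -1.   ] j [ 0.312  0.403 -0.107  1.058  0.003 -2.861] F [-0.018  0.209 -2.409] M [ 0.022  0.034 -0.026]
```

View pics/s9.png

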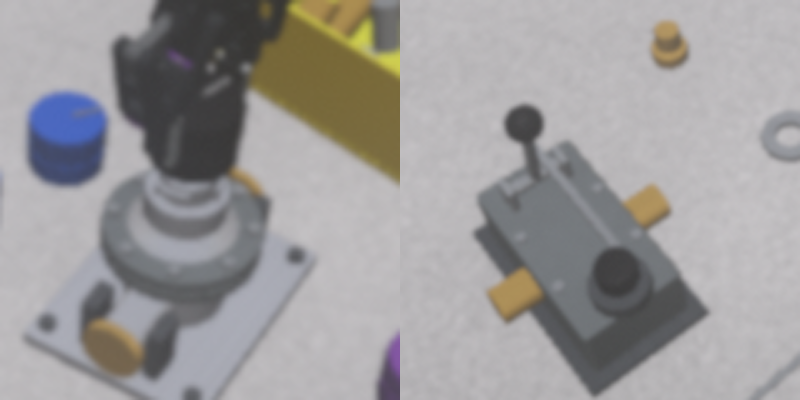

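The cap is held about 14 mm above the exposed neck, the regulator is seated in its cradle, and the lever is up with the button released. I'll hand it in.

```bash
python3 -m pendant '0 0 0 0;0 0 0 0;0 0 0 0;0 0 0 0'; python3 -c "
from station import ctrl
print(ctrl.close_job())"
```

```text
clock: 33.62
tcp_pos: [597.0, 193.7, 150.6]
ee_rot: [-3.138, -0.05, -0.003]
wrist_force: [1.2, -0.0, -1.1]
gripper_width: 53.5
finger_force: 63.1
the job is handed in; nothing more can be done
None
```

I handed the job in at about 34 s with every step done by my readings (no verdict came back): the lever tripped and, after two grips slipped, was pushed back up to its stop; the cap was turned about 74° and is held upright about 14 mm above the neck, with the regulator still in its cradle.

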